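# Prop the thread case open, lay the blue spool in it and close the lid

### The job

Put away the blue spool of thread that stands on the bench to the left of the wooden thread case (not the one back by the press). The lid lifts by the brass grip of its side stay: raise it and set the foot of the stay in the notch on the right side of the case so that the lid stands propped open by itself, then lay the spool on its side on the floor of the empty front compartment, next to the black one (it is too tall to stand under the lid and there is no room in there to tip it over, so it is best laid down on the bench first and taken again from above). Finally lift the foot out of the notch and lower the lid gently, without letting it fall, until it is shut with the stay lying flat along its edge again; leave the other spools and things on the bench where they are.

Things in the scene. Friction and masses are not known exactly. Their poses are not given: they have to be found in the camera images.
- thread_case: Shallow wooden case fixed to the bench, 220 (its x) x 270 (y) x 70 mm (z) to the rim, walls 8 mm, floor 6 mm up, all things inside fixed. Origin under its centre; x points away from the robot to the hinge side, y left, z up. The lid (13 mm thick, 0.35 kg) hinges on the far rim. Stay and notch bracket are on its right side (-y). Mm below are in this frame.
- lid (a joint): angle of the lid, rad: 0 shut, 1.5 fully open at its stop (86 degrees); it falls shut from any angle unless the stay props it, which it does at 1.17. Positive lifts the front edge (turns about the case's +y).
- stay (a joint): angle of the stay against the lid, rad, also about +y: 0 = flat along the lid's right edge against a stop lug (leg to the hinge, grip to the front; the heavy grip brings it back there when let go), up to 1.2 with the leg swung out below the lid and the grip up over it. 0.79 when propped with the foot in the notch.
- lid_hinge (a point): middle of the lid's hinge line, at (110, 0, 70) mm.
- stay_pivot (a point): where the stay, a steel bar 5 x 14 mm standing 16 mm off the case's right side, is pinned to the lid: 150 mm in front of the hinge line and 6 mm above it with the lid shut, y = -151 mm. The leg runs 165 mm from here to the foot, the other arm 70 mm straight on, beyond the pivot, to the grip.
- stay_foot (a point): centre of the foot pin at the leg's end: 10 mm thick, lies along y, points in towards the case.
- notch (a point): where the centre of the foot pin rests in the V notch of the steel bracket on the case's right side: (-5, -142.5, 58) mm. The V opens upwards, 70 degrees wide, walls up to about z = 69 mm and 15 mm to either side, so the pin (radius 5 mm) must pass above them and be let down into it.
- grip_mid (a point): middle of the brass grip, a sleeve 18 mm thick and 60 mm long, along y to the right of the stay, spinning freely on it. Lid shut: (-110, -187, 76) mm; propped: about (95, -187, 275) mm. Can be held from above with the fingers closing along the case's x at any angle of the lid; about 3 N lifts the lid.
- berth (a point): centre of the floor of the empty front compartment, (-47, 30, 6) mm; free from x = -102 (front wall, 70 high) to 8 mm (divider, 51 high) and from y = -20 (divider, 51 high) to 86 mm, where a black spool lies fixed along the left wall, 48 mm high.
- blue_spool: spool of blue waxed thread with a dark blue cap, a cylinder 75 mm long and 36 mm thick, 0.05 kg, standing upright on the bench at the left; it rolls when it lies; origin at its foot, its z along the spool, the axis runs through x = 0, y = 4 mm.
- blue_spool_mid (a point): centre of the blue spool, on its axis, half way up (37.5 mm).
- red_cap_spool: spool of black thread with a red cap, 36 mm thick, 75 mm high, standing on the bench; leave it.
- tan_spool: spool of tan thread with a white cap, 36 mm thick, 67 mm high, standing on the bench; leave it.
- tape: roll of masking tape lying behind the spools, left of the case's back, 64 mm across, 19 mm high; leave it.
- wax: amber cake of beeswax behind the case, 48 mm across, 16 mm high; leave it.
- jar: jar of copper rivets with an ochre lid at the left, 47 mm across, 50 mm high; leave it.
- tin: round balm tin at the right back, 67 mm across, 20 mm high; leave it.
There are look-alikes about, which are no part of the job. What is shaped like the blue_spool but green is not meant.

How it is judged:
By the outcome, as a careful person would: the job done as asked, in the order asked, and still so for the second after the job is handed in, with the robot touching nothing.
It also fails if it takes over 72 s, if anything falls off the work surface, if the arm or the gripper's body presses on something with over 40 N, if the wrist force passes 120 N, or if a joint passes its speed limit or range.

### The arm

A 6-joint arm with a two-finger parallel gripper is mounted at the origin on a cart in front of the work surface, level with it; the furniture and walls round the work are solid. World frame = base frame: x ahead of the robot, y to its left, z up, the work surface at z = 0. Lengths are in m, angles in rad, forces in N, time in s.
With the tool pointing down it reaches from about 0.425 to 0.95 m from the base axis. Payload 14.7 kg.
Tool frame: the origin (TCP) lies at the very end of the fingers, on their centre line; the grasp point (between the pads) lies 19 mm behind it (arm.grasp_offset is the distance from the TCP to the grasp point, in m); z points along the fingers, y is the line along which they close (so a half turn about z gives the same grasp; the last joint's range is limited). The gripper opens to 85 mm and grips with 20 to 120 N. Pads are 22 mm wide; open, the fingers measure 114 mm over their backs; the gripper's body (76 mm by 85 mm) begins 54 mm behind the grasp point. The pads swing forward as they close: fully open they stand 13 mm farther back than shut.
Start: joints at [-1.37, 0.48, 1.596, -0, 1.065, -0.047], TCP at [0.159, -0.63, 0.231] pointing down, gripper open.
Joint ranges: [-2.75, 2.75], [-0.82, 2.05], [0.23, 2.67], [-1.56, 4.7], [0.09, 2.69], [-2.92, 2.92]. Speed limits (rad/s): [1.89, 1.89, 2.39, 3.01, 3.01, 3.01].

### API

Orientations are given as a 3x3 rotation matrix whose columns are the frame's x, y, z axes.
In Python, from plant import arm, viewer, finish_job, outline_of gives the robot as it stands.
- The arm moves only by the shell command python3 -m jog 'ROWS' [FORCE]. ROWS is JSON, a list of rows, each a list of 7 numbers: the shift along the tool's x, y, z in units of 500 mm (1.0 is 500 mm), then the turn, a rotation vector about the tool's x, y, z in units of pi rad (1.0 is pi rad), then the opening, from 0 (shut) to 1 (fully open). A call has 1 to 20 rows; each row is the pose to reach, as a shift and turn from the pose commanded when the call began, along the tool's axes at that moment, turning the shorter way round; what a row does not reach only later rows make up. A row lasts 1/12 s, in which the tool goes at most 41.7 mm and 7.16 degrees, less where a joint would pass 70% of its speed; a pose out of reach is approached as far as the arm can. A call with a number of a shift or a turn outside -1 to 1 is refused whole. A call with a gripper value outside its range is refused whole. The fingers move at their own pace and stop on an object; FORCE is the grip in N (left out, the last holds). Time passes only in rows, so rows that repeat a pose let the fingers close. It gives the time, the measured TCP pose, the force, the opening and the grip force at its end, in the units of the state.
- arm.sense(): the state, without advancing time (a new reading comes with each control period).
- viewer.grab_frame(name): name is "side" or "top" or "wrist"; returns the picture (420x560x3 uint8, blue, green, red); there is no depth.
- viewer.get_calibration(name): a dict with "fx", "fy", "cx", "cy" (pixels), "k1" (the pictures are not rectified: a ray, as slopes to the right and down, at radius r is drawn at 1 + k1 r^2 times it, then the intrinsics apply), "rvec" (rotation vector, rad) and "tvec" (3), from world to camera coordinates, as OpenCV has them; the wrist camera has in their place "T_tool_cam" (4x4, takes a point from camera to tool coordinates, whose origin is the TCP and whose axes are the flange's). Camera axes: x right, y down, z forward; pixel columns grow to the right and rows downward; lengths in m; the calibration is good to about 2 mm. A picture is of the moment at which its call begins: read the wrist's pose just before it. get_calibration takes no time and is no camera call.
- finish_job(): hands the job in; it is judged then, once.
Trained networks look in the newest picture that a camera, given by its name, has taken for a name from the list of things; names that differ only in an ending like _2 or _b are one class to them, and where a whole thing is asked for, a point or a joint stands for the part that bears it (a point fixed in the world has none). Each returns a list of dicts, best first, with "confidence" (0 to 1); they miss things now and then, are a little off and sometimes report something else, mostly with a low value. They report only what shows in the picture. A call takes as long as a camera call. They do not tell look-alikes from the thing itself.
- outline_of(label, camera): "pixels" (420x560 bool, what is visible of it) and "extent" ([left, top, right, bottom] in pixels, round what is visible of it).
The state is a dict: "clock": time; "joint_positions": joint angles; "joint_vel": joint speeds; "joint_efforts": joint torques, N m; "eef_pos": TCP position; "ee_rot": TCP orientation; "ft_force": force on the tool from outside, world axes, zero at the start; "moment": the same for the moment, N m; "grip_width": opening from 0.0 (shut) to 1.0 (fully open); "grip_force": force on a finger pad.
Only numpy, scipy, OpenCV 4.12 (cv2) and the standard library are available. Lean on these libraries where they do the work, as an engineer would, in place of code of your own. Each camera call takes 0.05 s, during which the arm holds its last target. There are 200 camera calls.

## Working session

There is one attempt and no reset: what is moved stays moved. The work goes in short steps, Python scripts to look and compute and a shell command to move; the robot and the scene stay as the last step left them, time stands still between calls to the robot, and variables do not carry over. Pictures are saved under pics/ and viewed, at most 10 in all, crops included, and the job is handed in when it is done.

```bash
ls; mkdir -p pics
python3 - <<'E'
from plant import arm, viewer, outline_of
import cv2, numpy as np
s=arm.sense(); print({k:np.round(v,3).tolist() for k,v in s.items()}, arm.grasp_offset)
t=viewer.grab_frame("top"); d=viewer.grab_frame("side")
cv2.imwrite("pics/a_top.png",t); cv2.imwrite("pics/a_side.png",d)
for c in("top","side"):
    print(c,viewer.get_calibration(c))
    for n in("blue_spool","thread_case","grip_mid","lid"):
        for r in outline_of(n,c): print(n,c,round(r["confidence"],2),r["extent"])
print(viewer.get_calibration("wrist"))
E
```

```text
pics
{'clock': 0.0, 'joint_positions': [-1.37, 0.481, 1.597, 0.0, 1.065, -0.047], 'joint_vel': [0.001, -0.001, 0.001, 0.0, -0.001, -0.0], 'joint_efforts': [0.005, -95.063, -43.018, -0.0, 0.012, 0.0], 'eef_pos': [0.159, -0.63, 0.231], 'ee_rot': [[0.969, 0.245, -0.0], [0.245, -0.969, 0.001], [0.0, -0.001, -1.0]], 'ft_force': [-0.361, 0.063, 0.25], 'moment': [-0.005, 0.038, 0.016], 'grip_force': 0.0, 'grip_width': 1.001} 0.0187
top {'fx': 499.4019936088854, 'fy': 499.4019936088854, 'cx': 287.7169217100505, 'cy': 205.54982765291635, 'k1': 0.022523220972335195, 'rvec': array([ 2.16776745, -2.10483374,  0.18467979]), 'tvec': array([0.14278543, 0.59381456, 1.20778087])}
blue_spool top 0.78 [169.3, 274.5, 190.3, 293.6]
blue_spool top 0.5 [204.1, 196.4, 223.6, 213.7]
blue_spool top 0.43 [284.1, 166.6, 432.3, 269.8]
thread_case top 0.86 [286.3, 168.2, 432.9, 268.6]
grip_mid top 0.48 [405.1, 262.2, 430.9, 269.5]
side {'fx': 472.72373417886433, 'fy': 472.72373417886433, 'cx': 281.39178331714544, 'cy': 212.34906537180183, 'k1': -0.01728714268707927, 'rvec': array([ 0.54847528, -2.61433246,  1.236
[... 193 characters left out ...]
6.1, 284.5, 175.1]
thread_case side 0.83 [255.2, 162.7, 354.8, 243.5]
thread_case side 0.68 [244.8, 250.2, 256.7, 276.9]
grip_mid side 0.48 [215.5, 292.5, 232.4, 314.6]
lid side 0.96 [259.1, 162.2, 354.4, 230.5]
{'fx': 356.88499075042915, 'fy': 356.88499075042915, 'cx': 282.8109677284456, 'cy': 209.3697497728315, 'k1': -0.0008322613845081436, 'T_tool_cam': array([[-5.31229391e-05, -9.56520983e-01, -2.91663515e-01,
         7.46531163e-02],
       [ 9.99999988e-01, -9.29131038e-06, -1.51666571e-04,
         6.97669435e-04],
       [ 1.42362321e-04, -2.91663520e-01,  9.56520973e-01,
        -1.42036036e-01],
       [ 0.00000000e+00,  0.00000000e+00,  0.00000000e+00,
         1.00000000e+00]])}
```

View pics/a_top.png

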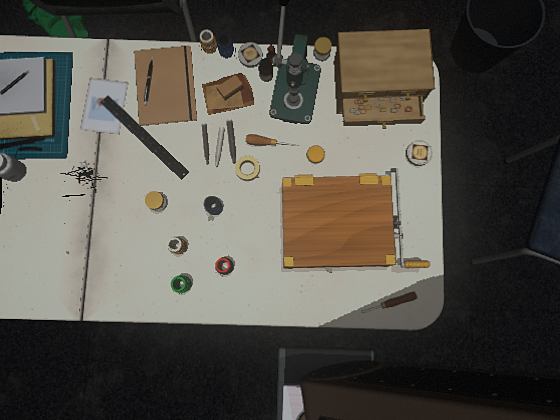

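View pics/a_side.png

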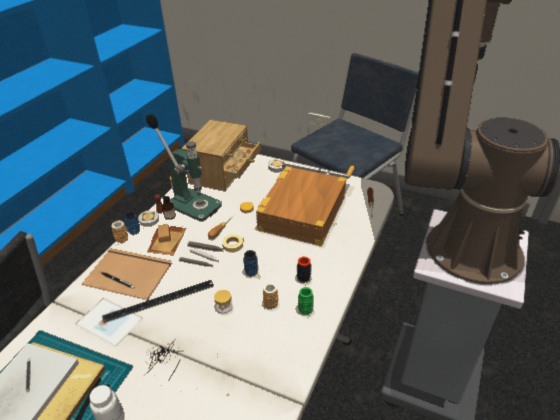

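```bash
cat > h.py <<'E'
from plant import arm, viewer, outline_of
import cv2, numpy as np
def cam(c):
    k=viewer.get_calibration(c); K=np.array([[k["fx"],0,k["cx"]],[0,k["fy"],k["cy"]],[0,0,1]]); D=np.array([k["k1"],0,0,0.])
    if "rvec" in k: R=cv2.Rodrigues(k["rvec"])[0]; t=k["tvec"].reshape(3)
    else:
        s=arm.sense(); T=np.eye(4); T[:3,:3]=s["ee_rot"]; T[:3,3]=s["eef_pos"]; W=np.linalg.inv(T@k["T_tool_cam"]); R=W[:3,:3]; t=W[:3,3]
    return K,D,R,t
def ray(C,uv):
    K,D,R,t=C; p=cv2.undistortPoints(np.array(uv,float).reshape(-1,1,2),K,D)[:,0]
    d=np.c_[p,np.ones(len(p))]@R; return -R.T@t,d
def onz(C,uv,z):
    o,d=ray(C,uv); return o+d*((z-o[2])/d[:,2])[:,None]
def proj(C,P):
    K,D,R,t=C; return cv2.projectPoints(np.array(P,float).reshape(-1,1,3),cv2.Rodrigues(R)[0],t,K,D)[0][:,0]
E
python3 - <<'E'
from h import *
t=viewer.grab_frame("top"); C=cam("top")
for r in outline_of("lid","top")+outline_of("thread_case","top"):
    m=r["pixels"].astype(np.uint8); q=cv2.boxPoints(cv2.minAreaRect(cv2.findNonZero(m)))
    print(r["confidence"],q.round(1).tolist(),onz(C,q,.083).round(4).tolist())
S=viewer.grab_frame("side"); CS=cam("side")
# two-view for the blue spool
rows=[]
for c,n in(("top",C),("side",CS)):
    for r in outline_of("blue_spool",c):
        e=r["extent"]; u=[(e[0]+e[2])/2,(e[1]+e[3])/2]; print(c,round(r["confidence"],2),np.round(u),onz(n,[u],.0375).round(3))
print("pts",onz(C,[[213,205],[180,283],[223,265],[178,244],[247,168],[315,154],[154,200]],.07).round(3).tolist())
a=cv2.resize(t[185:225,190:240],(400,320),interpolation=cv2.INTER_CUBIC)
b=cv2.resize(S[235:325,205:325],(400,300),interpolation=cv2.INTER_CUBIC)
c=cv2.resize(t[160:275,275:440],(800,558),interpolation=cv2.INTER_CUBIC)
cv2.imwrite("pics/b.png",np.vstack([a[:300],b])[:600]); cv2.imwrite("pics/c.png",c)
E
```

```text
0.91 [[282.0, 267.0], [282.0, 168.0], [430.0, 168.0], [430.0, 267.0]] [[0.4339, 0.1697, 0.083], [0.6776, 0.1772, 0.083], [0.6887, -0.1897, 0.083], [0.4445, -0.1851, 0.083]]
0.71 [[281.29998779296875, 171.3000030517578], [428.0, 168.1999969482422], [430.1000061035156, 266.8999938964844], [283.29998779296875, 270.0]] [[0.6691, 0.1788, 0.083], [0.6879, -0.1848, 0.083], [0.4447, -0.1853, 0.083], [0.4269, 0.1663, 0.083]]
0.63 [[211.5, 265.5], [223.5, 253.5], [235.5, 265.5], [223.5, 277.5]] [[0.4326, 0.3386, 0.083], [0.4621, 0.3113, 0.083], [0.4342, 0.2812, 0.083], [0.405, 0.3084, 0.083]]
0.57 [[281.29998779296875, 170.0], [428.29998779296875, 167.39999389648438], [430.1000061035156, 266.8999938964844], [283.1000061035156, 269.6000061035156]] [[0.6724, 0.1788, 0.083], [0.6902, -0.1855, 0.083], [0.4446, -0.1853, 0.083], [0.4277, 0.1669, 0.083]]
top 0.69 [212. 207.] [[0.581 0.351 0.038]]
top 0.5 [180. 286.] [[0.382 0.419 0.038]]
top 0.45 [358. 220.] [[ 0.56  -0.018  0.038]]
top 0.37 [411. 216.] [[ 0.573 -0.154  0.038]]
side 0.82 [303. 302.] [[0.393 0.424 0.037]]
side 0.66 [250. 265.] [[0.587 0.358 0.037]]
side 0.25 [306. 197.] [[ 0.556 -0.003  0.037]]
pts [[0.582, 0.345, 0.07], [0.389, 0.414, 0.07], [0.435, 0.313, 0.07], [0.483, 0.425, 0.07], [0.678, 0.265, 0.07], [0.72, 0.095, 0.07], [0.59, 0.491, 0.07]]
```

View pics/b.png

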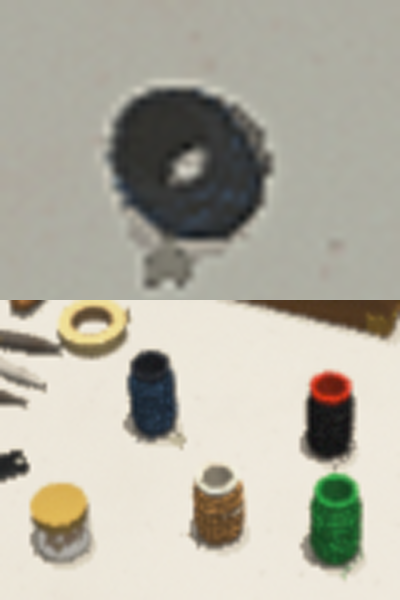

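View pics/c.png

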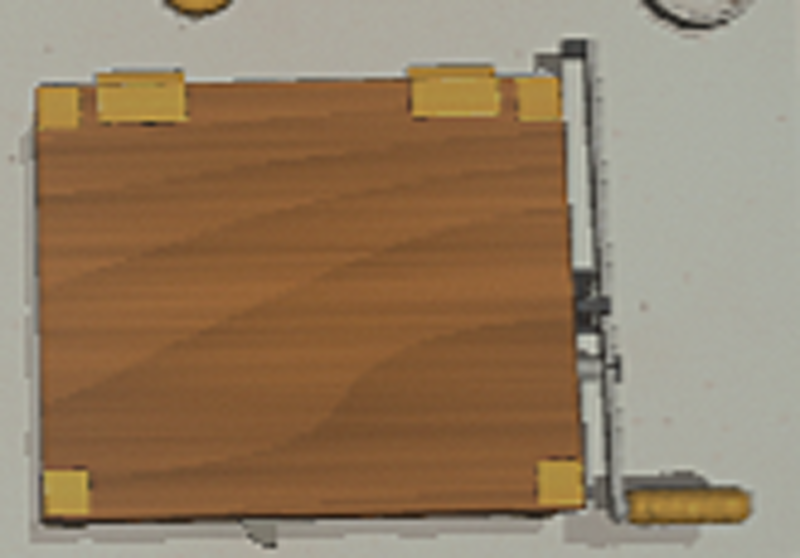

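Candidates (top view): blue with dark cap at (212,207) / side (250,265), left of the case; blue by the press at (225,46); green (180,284); black with red cap (223,265). The first fits: blue, left of the case, not by the press, and the crop confirms it. The lid's corners show at crop (37,87), (562,78), (583,508), (42,518), and the grip at (688,505).

```bash
python3 - <<'E'
from h import *
C=cam("top"); s=165/800
q=np.array([[37,87],[562,78],[583,508],[42,518],])*s+[275,160]
P=onz(C,q,.083); print(P.round(4)); 
f=lambda a,b:np.linalg.norm(P[a]-P[b]); print("back,right,front,left",f(0,1),f(1,2),f(2,3),f(3,0))
L=np.array([[110,135],[110,-135],[-110,-135],[-110,135]])/1e3
# fit rigid, 
def fit(A,B):
    a=A-A.mean(0);b=B-B.mean(0); th=np.arctan2((a[:,0]*b[:,1]-a[:,1]*b[:,0]).sum(),(a*b).sum()); R=np.array([[np.cos(th),-np.sin(th)],[np.sin(th),np.cos(th)]]); return th,B.mean(0)-R@A.mean(0),R
th,o,R=fit(L,P[:,:2]); print("case",th,o); print((L@R.T+o-P[:,:2]).round(4))
g=onz(C,[np.array([688,505])*s+[275,160]],.076)[0]; print("grip",g, "pred",R@[-.110,-.187]+o)
k=np.arctan2(*(np.array([0,0])));
E
python3 -m jog '[[0,0,0,0,0,0,0.5]]' 40
```

```text
[[ 0.6524  0.1749  0.083 ]
 [ 0.6652 -0.0928  0.083 ]
 [ 0.4473 -0.1019  0.083 ]
 [ 0.4344  0.1657  0.083 ]]
back,right,front,left 0.267959352661824 0.2181516371615865 0.26795007308071844 0.21821356192169053
case 0.04551637434152439 [0.54982248 0.0364742 ]
[[ 0.0012  0.0015]
 [ 0.0006 -0.0006]
 [-0.0012 -0.0015]
 [-0.0006  0.0006]]
grip [ 0.45073236 -0.15571204  0.076     ] pred [ 0.44844503 -0.1553372 ]
clock: 0.88
eef_pos: [0.1594, -0.6301, 0.2313]
ee_rot: [[0.969, 0.245, 0.0], [0.245, -0.969, -0.0], [0.0, 0.0, -1.0]]
ft_force: [0.1, 0.8, -0.4]
grip_width: 0.88
grip_force: 0.0
```

```bash
cat >> h.py <<'E'
from scipy.spatial.transform import Rotation as Ro
TH=0.0455; CO=np.array([.5498,.0365,0])
def setcase(th,x,y):
    global TH,CO; TH=th; CO=np.array([x,y,0])
def c2w(p): return Ro.from_euler("z",TH).apply(np.array(p)/1e3)+CO
def down(yaw): # tool y at world yaw (rad), tool z down
    y=np.array([np.cos(yaw),np.sin(yaw),0]); z=np.array([0,0,-1.]); return np.c_[np.cross(y,z),y,z]
def rows(P,R,note=""):
    "rows numbers for TCP targets P (n,3) with orientation R, from the present pose"
    s=arm.sense(); R0=np.array(s["ee_rot"]); u,_,v=np.linalg.svd(R0); R0=u@v
    w=Ro.from_matrix(R0.T@R).as_rotvec()/np.pi
    for p in np.atleast_2d(P): print(note,(R0.T@(p-s["eef_pos"])/.5).round(4).tolist(),w.round(4).tolist())
def grip_xz(th,ph):
    pv=np.array([110-150*np.cos(th)+6*np.sin(th),70+150*np.sin(th)+6*np.cos(th)]); d=np.array([-np.cos(th+ph),np.sin(th+ph)])
    return pv+70*d, pv-165*d
E
python3 - <<'E'
from h import *
g=c2w([-110,-191,76]); print(g)
rows(g+[0,0,.075],down(TH));
E
```

```text
[ 0.44860135 -0.1593056   0.076     ]
 [0.7916, -0.771, 0.1606] [0.0, 0.0, -0.4356]
```

```bash
python3 -m jog '[[0.7916,-0.771,0.1606,0,0,-0.4356,0.6],[0.7916,-0.771,0.1606,0,0,-0.4356,0.6],[0.7916,-0.771,0.1606,0,0,-0.4356,0.6],[0.7916,-0.771,0.1606,0,0,-0.4356,0.6],[0.7916,-0.771,0.1606,0,0,-0.4356,0.6],[0.7916,-0.771,0.1606,0,0,-0.4356,0.6],[0.7916,-0.771,0.1606,0,0,-0.4356,0.6],[0.7916,-0.771,0.1606,0,0,-0.4356,0.6],[0.7916,-0.771,0.1606,0,0,-0.4356,0.6],[0.7916,-0.771,0.1606,0,0,-0.4356,0.6],[0.7916,-0.771,0.1606,0,0,-0.4356,0.6],[0.7916,-0.771,0.1606,0,0,-0.4356,0.6],[0.7916,-0.771,0.1606,0,0,-0.4356,0.6],[0.7916,-0.771,0.1606,0,0,-0.4356,0.6],[0.7916,-0.771,0.1606,0,0,-0.4356,0.6],[0.7916,-0.771,0.1606,0,0,-0.4356,0.6],[0.7916,-0.771,0.1606,0,0,-0.4356,0.6],[0.7916,-0.771,0.1606,0,0,-0.4356,0.6]]' 25
python3 - <<'E'
from h import *
print(arm.sense()["joint_positions"])
W=cam("wrist"); im=viewer.grab_frame("wrist")
P=[c2w(p) for p in([-110,-187,76],[-110,-157,76],[-110,-217,76],[-40,-151,76],[-110,-135,83],[110,-135,83],[125,-151,76],[-5,-142.5,58])]
for u in proj(W,P): cv2.circle(im,tuple(int(round(x)) for x in u),2,(255,0,255),1)
print(proj(W,P).round(0).tolist())
cv2.imwrite("pics/d.png",im)
E
```

```text
clock: 2.38
eef_pos: [0.4483, -0.1602, 0.1512]
ee_rot: [[-0.044, 0.999, 0.0], [0.999, 0.044, -0.0], [-0.0, 0.0, -1.0]]
ft_force: [-0.2, -0.1, -0.1]
grip_width: 0.599
grip_force: 0.0
[-4.06853169e-01  3.51070807e-01  2.06806311e+00 -1.68237646e-04
  7.22231159e-01 -4.51097597e-01]
[[283.0, 213.0], [283.0, 167.0], [283.0, 256.0], [398.0, 157.0], [283.0, 131.0], [663.0, 131.0], [668.0, 157.0], [444.0, 140.0]]
```

View pics/d.png

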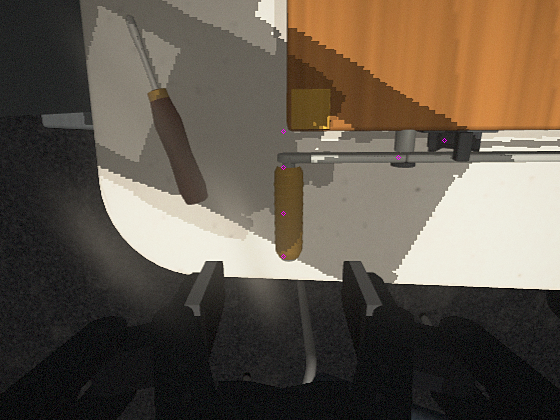

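The wrist view shows the grip's centre at (288,213) and the lid corner at (290,129), about 3 mm beyond my prediction along +x; y and yaw agree. I'll shift the case by 3 mm and grasp gently, checking the force.

```bash
sed -i 's/\.5498,\.0365/.5528,.0362/' h.py
python3 - <<'E'
from h import *
g=c2w([-110,-191,76]); print(g)
rows(g+[0,0,-.019],down(TH));
E
```

```text
[ 0.45160135 -0.1596056   0.076     ]
 [0.0011, 0.0067, 0.1884] [0.0001, 0.0001, -0.0005]
```

```bash
python3 -m jog '[[0.001,0.0067,0.1,0,0,0,0.6],[0.001,0.0067,0.1884,0,0,0,0.6],[0.001,0.0067,0.1884,0,0,0,0.6],[0.001,0.0067,0.1884,0,0,0,0.6],[0.001,0.0067,0.1884,0,0,0,0.1],[0.001,0.0067,0.1884,0,0,0,0.1],[0.001,0.0067,0.1884,0,0,0,0.1],[0.001,0.0067,0.1884,0,0,0,0.1],[0.001,0.0067,0.1884,0,0,0,0.1],[0.001,0.0067,0.1884,0,0,0,0.1],[0.001,0.0067,0.1884,0,0,0,0.1],[0.001,0.0067,0.1884,0,0,0,0.1]]' 30
```

```text
clock: 3.43
eef_pos: [0.452, -0.1593, 0.0582]
ee_rot: [[-0.046, 0.999, 0.001], [0.999, 0.046, -0.001], [-0.001, 0.001, -1.0]]
ft_force: [-6.2, -6.0, 2.9]
grip_width: 0.201
grip_force: 29.2
```

Run:
```python
from h import *
g0=grip_xz(0,0)[0]
for i in range(1,19):
    th=1.46*i/18; g,f=grip_xz(th,.2); d=(g-g0)/500; print(f"[0,{d[0]:.4f},{-d[1]:.4f},0,0,0,0.1],",end="")
print()
g1=grip_xz(1.46,.2)[0]
for i in range(1,11):
    ph=.2+.6*i/10; th=1.46; g,f=grip_xz(th,ph); d=(g-g1)/500; print(f"[0,{d[0]:.4f},{-d[1]:.4f},0,0,0,0.1],",f.round(0))
```

```text
[0,0.0075,-0.0631,0,0,0,0.1],[0,0.0150,-0.0979,0,0,0,0.1],[0,0.0253,-0.1320,0,0,0,0.1],[0,0.0383,-0.1651,0,0,0,0.1],[0,0.0540,-0.1971,0,0,0,0.1],[0,0.0722,-0.2277,0,0,0,0.1],[0,0.0928,-0.2567,0,0,0,0.1],[0,0.1157,-0.2839,0,0,0,0.1],[0,0.1408,-0.3092,0,0,0,0.1],[0,0.1678,-0.3324,0,0,0,0.1],[0,0.1966,-0.3533,0,0,0,0.1],[0,0.2270,-0.3719,0,0,0,0.1],[0,0.2588,-0.3879,0,0,0,0.1],[0,0.2918,-0.4012,0,0,0,0.1],[0,0.3257,-0.4119,0,0,0,0.1],[0,0.3605,-0.4198,0,0,0,0.1],[0,0.3957,-0.4248,0,0,0,0.1],[0,0.4312,-0.4269,0,0,0,0.1],
[0,0.0083,0.0010,0,0,0,0.1], [75. 57.]
[0,0.0166,0.0025,0,0,0,0.1], [65. 58.]
[0,0.0248,0.0045,0,0,0,0.1], [55. 61.]
[0,0.0328,0.0070,0,0,0,0.1], [46. 64.]
[0,0.0407,0.0099,0,0,0,0.1], [37. 67.]
[0,0.0483,0.0133,0,0,0,0.1], [28. 71.]
[0,0.0558,0.0172,0,0,0,0.1], [19. 76.]
[0,0.0630,0.0215,0,0,0,0.1], [10. 81.]
[0,0.0699,0.0263,0,0,0,0.1], [ 2. 86.]
[0,0.0766,0.0314,0,0,0,0.1], [-6. 92.]
```

```bash
python3 -m jog '[[0,0.002,-0.03,0,0,0,0.1],[0,0.0075,-0.0631,0,0,0,0.1],[0,0.0150,-0.0979,0,0,0,0.1],[0,0.0253,-0.1320,0,0,0,0.1],[0,0.0383,-0.1651,0,0,0,0.1],[0,0.0540,-0.1971,0,0,0,0.1],[0,0.0722,-0.2277,0,0,0,0.1],[0,0.0928,-0.2567,0,0,0,0.1],[0,0.1157,-0.2839,0,0,0,0.1],[0,0.1408,-0.3092,0,0,0,0.1],[0,0.1408,-0.3092,0,0,0,0.1]]' 60; python3 -c "
from h import *
s=arm.sense(); p=Ro.from_euler('z',-TH).apply(s['eef_pos']-CO)*1e3; print('case',p, 'grip xz',p[0],p[2]+19,'want',grip_xz(.73,.2))"
```

```text
clock: 4.35
eef_pos: [0.5261, -0.1557, 0.2152]
ee_rot: [[-0.045, 0.999, 0.007], [0.999, 0.045, -0.001], [-0.002, 0.007, -1.0]]
ft_force: [8.8, 3.5, -15.6]
grip_width: 0.189
grip_force: 58.8
case [ -35.42235363 -190.48762095  215.22528203] grip xz -35.42235362609858 234.22528203334224 want (array([-39.6233213 , 230.61488753]), array([100.86766454,  42.23420142]))
```

```bash
python3 -m jog '[[0,0.0270,-0.0232,0,0,0,0.1],[0,0.0558,-0.0441,0,0,0,0.1],[0,0.0862,-0.0627,0,0,0,0.1],[0,0.1180,-0.0787,0,0,0,0.1],[0,0.1510,-0.0920,0,0,0,0.1],[0,0.1849,-0.1027,0,0,0,0.1],[0,0.2197,-0.1106,0,0,0,0.1],[0,0.2549,-0.1156,0,0,0,0.1],[0,0.2904,-0.1177,0,0,0,0.1],[0,0.2904,-0.1177,0,0,0,0.1],[0,0.2904,-0.1177,0,0,0,0.1]]' 60; python3 -c "
from h import *
s=arm.sense(); p=Ro.from_euler('z',-TH).apply(s['eef_pos']-CO)*1e3; print('case',p, 'grip xz',p[0],p[2]+19,'want',grip_xz(1.46,.2))"
```

```text
clock: 5.27
eef_pos: [0.6678, -0.1487, 0.2716]
ee_rot: [[-0.046, 0.999, 0.002], [0.999, 0.046, -0.0], [-0.0, 0.002, -1.0]]
ft_force: [0.1, 2.2, -1.7]
grip_width: 0.185
grip_force: 61.2
case [ 106.51322117 -189.93002528  271.61811819] grip xz 106.51322117447693 290.6181181919867 want (array([105.61372239, 289.46535248]), array([84.67864941, 55.39971485]))
```

```bash
python3 -m jog '[[0,0.0083,0.0010,0,0,0,0.1],[0,0.0166,0.0025,0,0,0,0.1],[0,0.0248,0.0045,0,0,0,0.1],[0,0.0328,0.0070,0,0,0,0.1],[0,0.0407,0.0099,0,0,0,0.1],[0,0.0483,0.0133,0,0,0,0.1],[0,0.0558,0.0172,0,0,0,0.1],[0,0.0630,0.0215,0,0,0,0.1],[0,0.0699,0.0263,0,0,0,0.1],[0,0.0766,0.0314,0,0,0,0.1],[0,0.0766,0.0314,0,0,0,0.1],[0,0.0766,0.0314,0,0,0,0.1]]' 60
python3 - <<'E'
from h import *
from scipy.optimize import fsolve
s=arm.sense(); p=Ro.from_euler('z',-TH).apply(s['eef_pos']-CO)*1e3; g=np.array([p[0],p[2]+19]);print('grip xz',g,'want',grip_xz(1.46,.8)[0])
a=fsolve(lambda a:grip_xz(*a)[0]-g,[1.46,.8]);print("est th,ph",a,"foot",grip_xz(*a)[1])
g0=grip_xz(1.46,.8)[0]
for z in(92,86,80,74,68,62,58):
    a=fsolve(lambda a:grip_xz(*a)[1]-[-5,z],[1.3,.8]); d=(grip_xz(*a)[0]-g0)/500; print(z,a.round(3),grip_xz(*a)[0].round(1),f"[0,{d[0]:.4f},{-d[1]:.4f},0,0,0,0.1]")
im=viewer.grab_frame("side"); C=cam("side")
def W(xz,y): return c2w([xz[0],y,xz[1]])
print(proj(C,[W(grip_xz(1.46,.8)[0],-187),W(grip_xz(1.46,.8)[1],-148),W((-5,58),-142.5)]).round(0))
cv2.imwrite("pics/e.png",cv2.resize(im[80:260,220:400],(800,600) ,interpolation=cv2.INTER_CUBIC)[:, :])
E
```

```text
clock: 6.27
eef_pos: [0.7056, -0.1469, 0.254]
ee_rot: [[-0.046, 0.999, -0.001], [0.999, 0.046, 0.0], [0.0, -0.001, -1.0]]
ft_force: [-1.1, 5.2, -1.8]
grip_width: 0.192
grip_force: 60.9
grip xz [144.30243222 273.03894371] want [143.89234037 273.76635953]
est th,ph [1.45717909 0.81833012] foot [-7.93412385 94.01651216]
92 [1.46  0.796] [143.7 273.9] [0,-0.0003,-0.0004,0,0,0,0.1]
86 [1.414 0.789] [133.9 275.6] [0,-0.0200,-0.0036,0,0,0,0.1]
80 [1.366 0.784] [123.6 276.7] [0,-0.0405,-0.0058,0,0,0,0.1]
74 [1.315 0.782] [113.1 277.2] [0,-0.0616,-0.0068,0,0,0,0.1]
68 [1.264 0.782] [102.3 277.1] [0,-0.0831,-0.0066,0,0,0,0.1]
62 [1.21  0.783] [ 91.4 276.3] [0,-0.1049,-0.0051,0,0,0,0.1]
58 [1.174 0.786] [ 84.1 275.4] [0,-0.1195,-0.0033,0,0,0,0.1]
[[282. 108.]
 [319. 167.]
 [318. 176.]]
```

View pics/e.png

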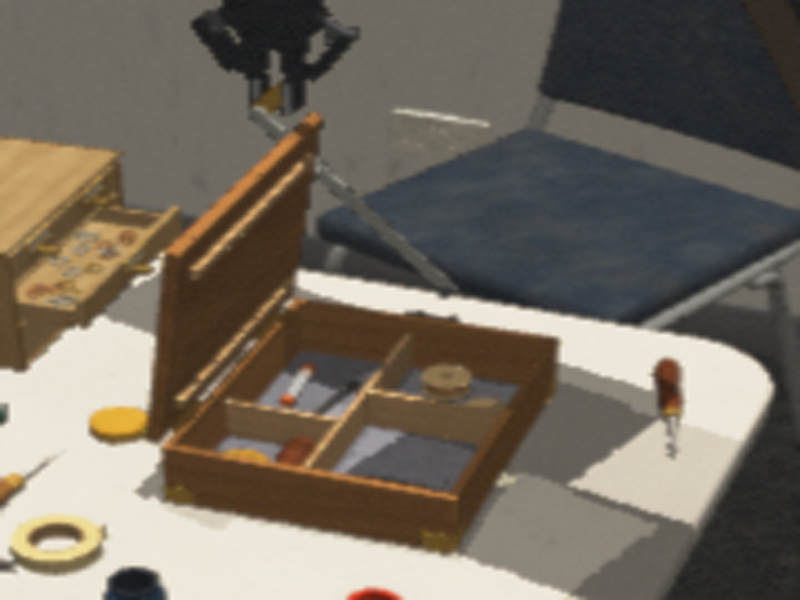

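```bash
python3 -m jog '[[0,-0.0100,-0.0018,0,0,0,0.1],[0,-0.0200,-0.0036,0,0,0,0.1],[0,-0.0300,-0.0048,0,0,0,0.1],[0,-0.0405,-0.0058,0,0,0,0.1],[0,-0.0510,-0.0064,0,0,0,0.1],[0,-0.0616,-0.0068,0,0,0,0.1],[0,-0.0720,-0.0067,0,0,0,0.1],[0,-0.0831,-0.0066,0,0,0,0.1],[0,-0.0831,-0.0066,0,0,0,0.1]]' 60; python3 -m jog '[[0,-0.0070,0.0002,0,0,0,0.1],[0,-0.0145,0.0008,0,0,0,0.1],[0,-0.0218,0.0015,0,0,0,0.1],[0,-0.0290,0.0023,0,0,0,0.1],[0,-0.0364,0.0033,0,0,0,0.1],[0,-0.0364,0.0033,0,0,0,0.1],[0,-0.0364,0.0033,0,0,0,0.1]]' 60;  python3 - <<'E'
from h import *
from scipy.optimize import fsolve
s=arm.sense(); p=Ro.from_euler('z',-TH).apply(s['eef_pos']-CO)*1e3; g=np.array([p[0],p[2]+19]);print('grip xz',g)
a=fsolve(lambda a:grip_xz(*a)[0]-g,[1.2,.8]);print("est th,ph",a,"foot",grip_xz(*a)[1])
im=viewer.grab_frame("side")
cv2.imwrite("pics/f.png",cv2.resize(im[80:200,230:390],(800,600) ,interpolation=cv2.INTER_CUBIC))
E
```

```text
clock: 7.07
eef_pos: [0.6628, -0.149, 0.2578]
ee_rot: [[-0.045, 0.999, -0.001], [0.999, 0.045, 0.0], [0.0, -0.001, -1.0]]
ft_force: [-0.3, 5.2, -3.6]
grip_width: 0.191
grip_force: 60.8
clock: 7.65
eef_pos: [0.6461, -0.15, 0.2574]
ee_rot: [[-0.045, 0.999, 0.002], [0.999, 0.045, -0.0], [-0.0, 0.002, -1.0]]
ft_force: [-2.8, 6.6, 10.2]
grip_width: 0.187
grip_force: 61.9
grip xz [ 84.70047905 276.40193087]
est th,ph [1.18512137 0.7595978 ] foot [-1.13797411 57.64005129]
```

View pics/f.png

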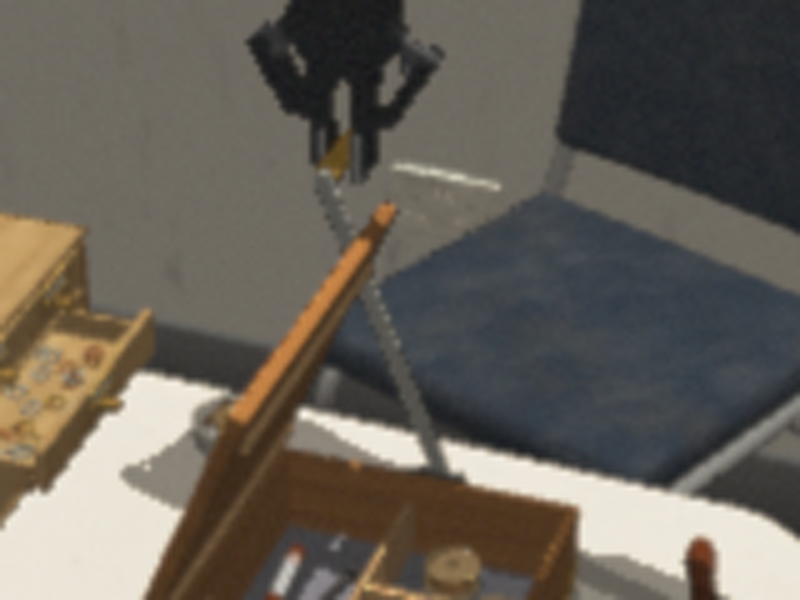

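Foot at crop (445,472) sits in the bracket and the tool feels +10 N upward: it bears on the notch. Releasing.

```bash
python3 -m jog '[[0,0,0,0,0,0,0.3],[0,0,0,0,0,0,0.3],[0,0,0,0,0,0,0.5],[0,0,0,0,0,0,0.5],[0,0,0,0,0,0,0.5],[0,0,-0.06,0,0,0,0.5],[0,0,-0.12,0,0,0,0.5],[0,0,-0.18,0,0,0,0.5],[0,0,-0.2,0,0,0,0.5],[0,0,-0.2,0,0,0,0.5],[0,0,-0.2,0,0,0,0.5]]' 40;  python3 - <<'E'
from h import *
s=arm.sense()
im=viewer.grab_frame("side"); C=cam("side")
r=outline_of("lid","side"); print([(round(x["confidence"],2),x["extent"]) for x in r])
e=im[80:200,230:390]; 
# spool: two views
t=viewer.grab_frame("top"); CT=cam("top")
print([(round(x["confidence"],2),x["extent"]) for x in outline_of("blue_spool","top")],[(round(x["confidence"],2),x["extent"]) for x in outline_of("blue_spool","side")])
ex=cv2.resize(e,(400,300)); b=cv2.resize(im[245:285,230:270],(300,300),interpolation=cv2.INTER_CUBIC)
cv2.imwrite("pics/g.png",np.hstack([ex,b]))
E
```

```text
clock: 8.62
eef_pos: [0.6459, -0.15, 0.3562]
ee_rot: [[-0.045, 0.999, 0.001], [0.999, 0.045, -0.0], [-0.0, 0.001, -1.0]]
ft_force: [-0.7, -0.1, -1.2]
grip_width: 0.497
grip_force: 0.0
[(0.79, [256.4, 102.2, 320.9, 212.4])]
[(0.85, [170.7, 274.5, 192.1, 294.2]), (0.63, [203.2, 195.9, 221.3, 216.3]), (0.36, [146.8, 189.2, 168.0, 215.2])] [(0.65, [300.1, 288.2, 308.8, 315.3]), (0.52, [248.0, 253.2, 257.2, 276.8])]
```

View pics/g.png

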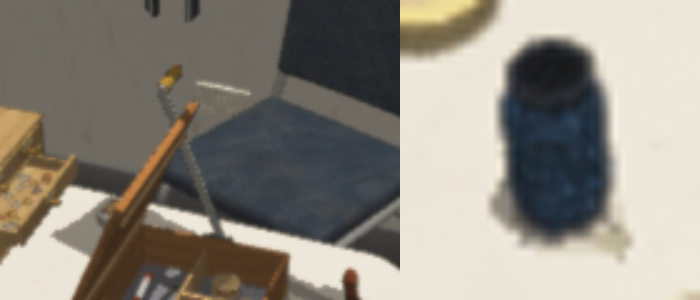

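Propped by itself (foot in the bracket at crop (218,240), fingers clear). Blue spool stands at crop right, cap (550,75).

Run:
```python
from h import *
a=onz(cam("top"),[[212.9,206]],.075)[0]; b=onz(cam("side"),[[250,255]],.075)[0]; print(a,b)
p=np.array([.583,.349,0]); az=np.arctan2(p[1],p[0])
rows([p+[0,0,.356],p+[0,0,.2]],down(az-np.pi/2))
```

```text
[0.5783282  0.34422612 0.075     ] [0.58462454 0.35579309 0.075     ]
 [1.0022, -0.0795, -0.0014] [-0.0007, 0.0001, 0.3428]
 [1.002, -0.0789, 0.3106] [-0.0007, 0.0001, 0.3428]
```

```bash
python3 -m jog '[[0.99,-0.0795,0,0,0,0.3428,0.6],[0.99,-0.0795,0,0,0,0.3428,0.6],[0.99,-0.0795,0,0,0,0.3428,0.6],[0.99,-0.0795,0,0,0,0.3428,0.6],[0.99,-0.0795,0,0,0,0.3428,0.6],[0.99,-0.0795,0,0,0,0.3428,0.6],[0.99,-0.0795,0,0,0,0.3428,0.6],[0.99,-0.0795,0,0,0,0.3428,0.6],[0.99,-0.0795,0,0,0,0.3428,0.6],[0.99,-0.0795,0,0,0,0.3428,0.6],[0.99,-0.0795,0.08,0,0,0.3428,0.6],[0.99,-0.0795,0.16,0,0,0.3428,0.6],[0.99,-0.0795,0.24,0,0,0.3428,0.6],[0.99,-0.0795,0.31,0,0,0.3428,0.7],[0.99,-0.0795,0.31,0,0,0.3428,0.7],[0.99,-0.0795,0.31,0,0,0.3428,0.7],[0.99,-0.0795,0.31,0,0,0.3428,0.7],[0.99,-0.0795,0.31,0,0,0.3428,0.7]]' 25
python3 - <<'E'
from h import *
s=arm.sense(); print(s["joint_positions"])
W=cam("wrist"); im=viewer.grab_frame("wrist")
for r in outline_of("blue_spool","wrist"):
    print(round(r["confidence"],2),r["extent"], onz(W,[[(r["extent"][0]+r["extent"][2])/2,(r["extent"][1]+r["extent"][3])/2]],.04).round(3))
cv2.imwrite("pics/h0.png",im)
for p in([.583,.349],):
    print(proj(W,[[*p,.075],[*p,0]]).round(0).tolist())
E
```

```text
clock: 10.37
eef_pos: [0.5845, 0.3427, 0.2028]
ee_rot: [[0.858, 0.513, 0.001], [0.513, -0.858, 0.0], [0.001, 0.0, -1.0]]
ft_force: [0.2, 0.0, 0.6]
grip_width: 0.702
grip_force: 0.0
[ 4.85673168e-01  5.44800205e-01  1.55771121e+00 -1.40551200e-04
  1.03780779e+00  1.51733319e+00]
0.75 [249.0, 157.3, 299.8, 215.1] [[0.584 0.35  0.04 ]]
0.7 [86.0, 285.9, 145.5, 328.6] [[0.4   0.421 0.04 ]]
[[274.0, 198.0], [276.0, 178.0]]
```

View pics/h0.png

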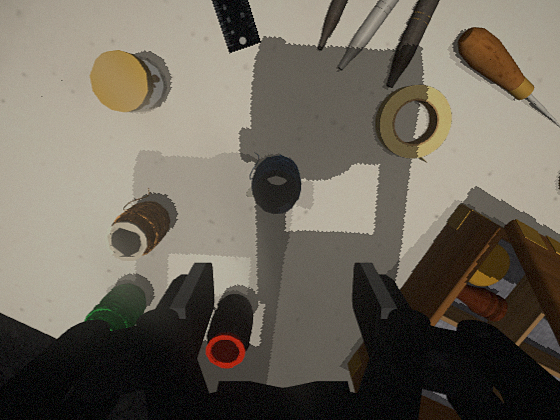

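Blue spool: cap centred about (276,189), body's top bound at row 157; the red-cap spool at (227,350) and tan at (128,238) are clear of it.

Run:
```python
from h import *
W=cam("wrist")
print(onz(W,[[276,190]],.075),onz(W,[[275.5,186]],.04)); p=onz(W,[[276,190]],.075)[0]; p[2]=0
# extent check
az=np.arctan2(p[1],p[0]); R=down(arm_yaw:=np.arctan2(-.858,.513))
for q in ([p[0],p[1]],):
    circ=[[q[0]+.018*np.cos(a),q[1]+.018*np.sin(a),z] for a in np.linspace(0,6.28,40) for z in(0,.075)]
    u=proj(W,circ); print("pred extent",u.min(0),u.max(0))
rows([p+[0,0,.1],p+[0,0,.042]],R)
```

```text
[[0.58975783 0.35083917 0.075     ]] [[0.58500002 0.34927667 0.04      ]]
pred extent [252.93547554 153.60295082] [299.03162983 212.02439348]
 [0.0155, -0.0092, 0.2077] [0.0001, -0.0011, -0.0001]
 [0.0151, -0.0092, 0.3237] [0.0001, -0.0011, -0.0001]
```

```bash
python3 -m jog '[[0.012,-0.008,0.08,0,0,0,0.7],[0.012,-0.008,0.16,0,0,0,0.7],[0.012,-0.008,0.24,0,0,0,0.7],[0.012,-0.008,0.28,0,0,0,0.7],[0.012,-0.008,0.322,0,0,0,0.7],[0.012,-0.008,0.322,0,0,0,0.7],[0.012,-0.008,0.322,0,0,0,0.7],[0.012,-0.008,0.322,0,0,0,0.3],[0.012,-0.008,0.322,0,0,0,0.3],[0.012,-0.008,0.322,0,0,0,0.3],[0.012,-0.008,0.322,0,0,0,0.3],[0.012,-0.008,0.322,0,0,0,0.3],[0.012,-0.008,0.322,0,0,0,0.3],[0.012,-0.008,0.322,0,0,0,0.3]]' 25
python3 - <<'E'
from h import *
s=arm.sense(); print(s["joint_positions"])
E
```

```text
clock: 11.63
eef_pos: [0.5882, 0.35, 0.0426]
ee_rot: [[0.858, 0.514, 0.003], [0.514, -0.858, 0.002], [0.004, 0.0, -1.0]]
ft_force: [0.1, -0.1, 7.7]
grip_width: 0.415
grip_force: 25.1
[ 4.92520339e-01  7.35608610e-01  1.64917385e+00 -1.41880092e-04
  7.53137214e-01  1.52405994e+00]
```

Run:
```python
from h import *
rows([[.516,.243,.14]],down(.44+np.pi/2))
```

```text
[-0.2331, 0.1095, -0.1956] [0.0018, 0.0, -0.9684]
```

```bash
python3 -m jog '[[0,0,-0.06,0,0,0,0.3],[0,0,-0.13,0,0,0,0.3],[0,0,-0.2,0,0,0,0.3],[-0.06,0.03,-0.2,0,0,-0.03,0.3],[-0.12,0.06,-0.2,0,0,-0.06,0.3],[-0.18,0.09,-0.2,0,0,-0.1,0.3],[-0.233,0.11,-0.2,0,0,-0.5,0.3],[-0.233,0.11,-0.2,0,0,-0.5,0.3],[-0.233,0.11,-0.2,0,0,-0.5,0.3],[-0.233,0.11,-0.2,0,0,-0.5,0.3],[-0.233,0.11,-0.2,0,0,-0.5,0.3],[-0.233,0.11,-0.2,0,0,-0.5,0.3],[-0.233,0.11,-0.2,0,0,-0.5,0.3],[-0.233,0.11,-0.2,0,0,-0.5,0.3],[-0.233,0.11,-0.2,0,0,-0.5,0.3],[-0.233,0.11,-0.2,0,0,-0.5,0.3],[-0.233,0.11,-0.2,0,0,-0.5,0.3]]' 30
python3 -m jog '[[0,0,0,0,0,-0.468,0.3],[0,0,0,0,0,-0.468,0.3],[0,0,0,0,0,-0.468,0.3],[0,0,0,0,0,-0.468,0.3],[0,0,0,0,0,-0.468,0.3],[0,0,0,0,0,-0.468,0.3],[0,0,0,0,0,-0.468,0.3],[0,0,0,0,0,-0.468,0.3],[0,0,0,0,0,-0.468,0.3],[0,0,0,0,0,-0.468,0.3],[0,0,0,0,0,-0.468,0.3],[0,0,0,0,0,-0.468,0.3],[0,0,0,0,0,-0.468,0.3]]'
python3 -m jog '[[0,0,0,0,0.35,0,0.3],[0,0,0,0,0.35,0,0.3],[0,0,0,0,0.35,0,0.3],[0,0,0,0,0.35,0,0.3],[0,0,0,0,0.35,0,0.3],[0,0,0,0,0.35,0,0.3],[0,0,0,0,0.35,0,0.3],[0,0,0,0,0.35,0,0.3],[0,0,0,0,0.35,0,0.3],[0,0,0,0,0.35,0,0.3],[0,0,0,0,0.35,0,0.3],[0,0,0,0,0.35,0,0.3]]'
python3 -c "
from h import *
print(arm.sense()['joint_positions'])"
```

```text
clock: 13.05
eef_pos: [0.5156, 0.2425, 0.1415]
ee_rot: [[-0.519, 0.855, 0.002], [0.855, 0.519, 0.001], [-0.0, 0.002, -1.0]]
ft_force: [-0.6, 0.3, -0.0]
grip_width: 0.409
grip_force: 30.3
clock: 14.13
eef_pos: [0.5154, 0.2425, 0.1411]
ee_rot: [[-0.905, -0.426, 0.001], [-0.426, 0.905, 0.001], [-0.001, -0.0, -1.0]]
ft_force: [0.4, 1.1, -1.3]
grip_width: 0.412
grip_force: 30.3
clock: 15.13
eef_pos: [0.5154, 0.2425, 0.1408]
ee_rot: [[-0.416, -0.424, -0.805], [-0.192, 0.906, -0.378], [0.889, -0.003, -0.458]]
ft_force: [-0.3, -0.8, 0.2]
grip_width: 0.412
grip_force: 30.4
[ 0.4057148   1.12642748  1.00190992 -0.03423675  2.10788871 -1.6005341 ]
```

```bash
python3 -m jog '[[-0.05,0,0.026,0,0.04,0,0.3],[-0.1,0,0.052,0,0.04,0,0.3],[-0.14,0,0.072,0,0.04,0,0.3],[-0.17,0,0.0875,0,0.04,0,0.3],[-0.185,0,0.0952,0,0.04,0,0.3],[-0.189,0,0.0973,0,0.04,0,0.3],[-0.191,0,0.0983,0,0.04,0,0.3],[-0.191,0,0.0983,0,0.04,0,0.3]]'
```

```text
clock: 15.8
eef_pos: [0.5154, 0.2425, 0.0345]
ee_rot: [[-0.309, -0.425, -0.851], [-0.145, 0.905, -0.399], [0.94, -0.0, -0.341]]
ft_force: [-0.1, -0.0, -0.3]
grip_width: 0.409
grip_force: 30.4
```

```bash
python3 -m jog '[[-0.003,0,0.001,0,0,0,0.3],[-0.0047,0,0.0017,0,0,0,0.3],[-0.0047,0,0.0017,0,0,0,0.52],[-0.0047,0,0.0017,0,0,0,0.52],[-0.0047,0,0.0017,0,0,0,0.52],[-0.0047,0,0.0017,0,0,0,0.52],[-0.0047,0,0.0017,0,0,0,0.52],[-0.0047,0,0.0017,0,0,0,0.52]]'
python3 - <<'E'
from h import *
s=arm.sense(); print(s["ft_force"])
viewer.grab_frame("side"); C=cam("side"); viewer.grab_frame("top"); T=cam("top")
for c,K in(("side",C),("top",T)):
    for r in outline_of("blue_spool",c):
        e=r["extent"]; print(c,round(r["confidence"],2),e,onz(K,[[(e[0]+e[2])/2,(e[1]+e[3])/2]],.018).round(3))
p=np.array([.5154,.2425]); u=p/np.linalg.norm(p); q=p+u*.003
R=np.array(s["ee_rot"]); w=Ro.from_matrix(R.T@down(np.arctan2(*u[::-1])+np.pi/2)).as_rotvec()/np.pi
rows([[*q,.03],[*q,.012]],down(np.arctan2(*u[::-1])+np.pi/2))
E
```

```text
clock: 16.47
eef_pos: [0.5146, 0.2421, 0.0303]
ee_rot: [[-0.307, -0.425, -0.852], [-0.144, 0.905, -0.4], [0.941, -0.0, -0.339]]
ft_force: [0.3, -0.5, 0.2]
grip_width: 0.518
grip_force: 0.0
[ 0.25946626 -0.5259783   0.16218804]
side 0.5 [278.4, 247.5, 297.2, 258.8] [[0.513 0.253 0.018]]
top 0.64 [249.9, 233.6, 267.3, 250.3] [[0.498 0.232 0.018]]
top 0.17 [283.2, 160.7, 453.9, 267.9] [[ 0.578 -0.049  0.018]]
 [-0.0031, 0.0, -0.0071] [0.0002, -0.39, -0.0003]
 [-0.037, 0.0, 0.0051] [0.0002, -0.39, -0.0003]
```

```bash
python3 -m jog '[[-0.003,0,-0.007,0,-0.04,0,0.52],[-0.003,0,-0.007,0,-0.08,0,0.52],[-0.003,0,-0.007,0,-0.12,0,0.52],[-0.003,0,-0.007,0,-0.16,0,0.52],[-0.003,0,-0.007,0,-0.2,0,0.52],[-0.003,0,-0.007,0,-0.24,0,0.52],[-0.003,0,-0.007,0,-0.28,0,0.52],[-0.003,0,-0.007,0,-0.32,0,0.52],[-0.003,0,-0.007,0,-0.36,0,0.52],[-0.003,0,-0.007,0,-0.39,0,0.52],[-0.02,0,-0.001,0,-0.39,0,0.52],[-0.037,0,0.005,0,-0.39,0,0.52],[-0.037,0,0.005,0,-0.39,0,0.52],[-0.037,0,0.005,0,-0.39,0,0.52]]'
```

```text
clock: 17.83
eef_pos: [0.5189, 0.2441, 0.0111]
ee_rot: [[-0.905, -0.425, -0.002], [-0.425, 0.905, -0.001], [0.002, 0.0, -1.0]]
ft_force: [0.1, 0.3, -0.4]
grip_width: 0.516
grip_force: 0.0
```

Run:
```python
from h import *
s=arm.sense(); print(s["ft_force"],s["eef_pos"])
viewer.grab_frame("side"); C=cam("side"); viewer.grab_frame("top"); T=cam("top"); viewer.grab_frame("wrist"); W=cam("wrist")
for c,K in(("side",C),("top",T),("wrist",W)):
    for r in outline_of("blue_spool",c):
        e=r["extent"]; print(c,round(r["confidence"],2),e,onz(K,[[(e[0]+e[2])/2,(e[1]+e[3])/2]],.018).round(3))
p=np.array([.5154,.2425]);u=p/np.linalg.norm(p)
for d in(-.034,.041): print([proj(K,[[*(p+u*d),.018]]).round(0).tolist() for K in(C,T,W)])
```

```text
[ 0.07245852  0.33511327 -0.38496898] [0.51891783 0.24408629 0.01105712]
side 0.96 [296.9, 285.6, 314.0, 315.3] [[0.395 0.403 0.018]]
side 0.52 [275.7, 245.8, 299.7, 260.0] [[0.514 0.252 0.018]]
top 0.78 [168.8, 273.0, 189.0, 294.9] [[0.387 0.427 0.018]]
wrist 0.65 [217.5, 192.3, 337.2, 389.9] [[0.524 0.243 0.018]]
[[[300.0, 250.0]], [[260.0, 247.0]], [[285.0, 197.0]]]
[[[275.0, 251.0]], [[248.0, 221.0]], [[285.0, 357.0]]]
```

```bash
python3 -m jog '[[0,0,0,0,0,0,0.3],[0,0,0,0,0,0,0.3],[0,0,0,0,0,0,0.3],[0,0,0,0,0,0,0.3],[0,0,0,0,0,0,0.3],[0,0,-0.05,0,0,0,0.3],[0,0,-0.12,0,0,0,0.3],[0,0,-0.19,0,0,0,0.3],[0,0,-0.25,0,0,0,0.3],[0,0,-0.25,0,0,0,0.3],[0,0,-0.25,0,0,0,0.3]]' 30
python3 - <<'E'
from h import *
W=cam("wrist"); im=viewer.grab_frame("wrist"); s=arm.sense()
for r in outline_of("blue_spool","wrist"):
    e=r["extent"]; print(round(r["confidence"],2),e,onz(W,[[(e[0]+e[2])/2,e[1]],[(e[0]+e[2])/2,e[3]]],s["eef_pos"][2]+.011).round(4).tolist(), (s["eef_pos"]+np.array([[.0375],[-.0375]])*np.array([.905,.425,0])).round(4).tolist())
for x in(-52,):
  b=c2w([x,36,0]); print(b)
  rows([[*b[:2],.135],[*b[:2],.02]],down(TH+np.pi/2))
E
```

```text
clock: 19.05
eef_pos: [0.5191, 0.2442, 0.1387]
ee_rot: [[-0.905, -0.425, 0.003], [-0.425, 0.905, 0.001], [-0.003, -0.0, -1.0]]
ft_force: [0.6, -0.3, -1.2]
grip_width: 0.404
grip_force: 30.3
0.97 [218.6, 192.6, 332.5, 387.6] [[0.4838, 0.2238, 0.1483], [0.5676, 0.2625, 0.1483]] [[0.5521, 0.2597, 0.1373], [0.4842, 0.2279, 0.1373]]
0.56 [538.7, 119.0, 560.0, 171.5] [[0.4172, 0.3015, 0.1483], [0.4327, 0.3135, 0.1483]] [[0.5521, 0.2597, 0.1373], [0.4842, 0.2279, 0.1373]]
[0.49921638 0.06979756 0.        ]
 [0.181, -0.299, 0.003] [-0.0, -0.0003, 0.1252]
 [0.1807, -0.299, 0.233] [-0.0, -0.0003, 0.1252]
```

```bash
python3 -m jog '[[0.035,-0.06,0,0,0,0.025,0.3],[0.07,-0.12,0,0,0,0.05,0.3],[0.105,-0.18,0,0,0,0.08,0.3],[0.14,-0.24,0,0,0,0.11,0.3],[0.178,-0.2916,0,0,0,0.1252,0.3],[0.178,-0.2916,0,0,0,0.1252,0.3],[0.178,-0.2916,0,0,0,0.1252,0.3],[0.178,-0.2916,0.06,0,0,0.1252,0.3],[0.178,-0.2916,0.12,0,0,0.1252,0.3],[0.178,-0.2916,0.17,0,0,0.1252,0.3],[0.178,-0.2916,0.20,0,0,0.1252,0.3],[0.178,-0.2916,0.215,0,0,0.1252,0.3],[0.178,-0.2916,0.225,0,0,0.1252,0.3],[0.178,-0.2916,0.23,0,0,0.1252,0.3],[0.178,-0.2916,0.235,0,0,0.1252,0.3],[0.178,-0.2916,0.237,0,0,0.1252,0.3],[0.178,-0.2916,0.237,0,0,0.1252,0.3]]' 30
python3 -c "
from h import *
s=arm.sense(); print(Ro.from_euler('z',-TH).apply(s['eef_pos']-CO)*1e3,s['joint_positions'])"
```

```text
clock: 20.57
eef_pos: [0.5, 0.0741, 0.019]
ee_rot: [[-0.999, -0.046, 0.001], [-0.046, 0.999, 0.0], [-0.001, 0.0, -1.0]]
ft_force: [-0.3, -0.2, -0.3]
grip_width: 0.404
grip_force: 30.3
[-51.06497163  40.27455861  19.02808231] [ 8.71584969e-02  6.11269549e-01  2.08649396e+00  5.42507924e-05
  4.42904988e-01 -1.52926683e+00]
```

```bash
python3 -m jog '[[0,0,0.002,0,0,0,0.3],[0,0,0.004,0,0,0,0.3],[0,0,0.004,0,0,0,0.44],[0,0,0.004,0,0,0,0.5],[0,0,0.004,0,0,0,0.54],[0,0,0.004,0,0,0,0.54],[0,0,0.004,0,0,0,0.54],[0,0,-0.02,0,0,0,0.54],[0,0,-0.06,0,0,0,0.54],[0,0,-0.12,0,0,0,0.54],[0,0,-0.18,0,0,0,0.54],[0,0,-0.24,0,0,0,0.54],[0,0,-0.26,0,0,0,0.54],[0,0,-0.26,0,0,0,0.54]]' 25
python3 - <<'E'
from h import *
W=cam("wrist"); im=viewer.grab_frame("wrist"); T=cam("top"); t=viewer.grab_frame("top")
inv=lambda p:(Ro.from_euler('z',-TH).apply(p-CO)*1e3).round(0).tolist()
for c,K in(("wrist",W),("top",T)):
  for r in outline_of("blue_spool",c):
    e=r["extent"]; print(c,round(r["confidence"],2),e,inv(onz(K,[[e[0],e[1]],[e[2],e[3]]],.03)))
a=cv2.resize(im,(480,360)); b=cv2.resize(t[160:280,275:435],(480,360)) ; cv2.imwrite("pics/i.png",a)
# moves to the grip: way points
g=c2w([84.5,-191,276])
rows([[.50,.074,.38],[*g[:2],.38],[*g[:2],.257]],down(TH))
print(arm.sense()["joint_positions"])
E
```

```text
clock: 21.73
eef_pos: [0.5012, 0.0741, 0.1511]
ee_rot: [[-0.999, -0.045, 0.005], [-0.045, 0.999, 0.0], [-0.005, 0.0, -1.0]]
ft_force: [0.1, 0.8, -0.3]
grip_width: 0.543
grip_force: 0.0
wrist 0.8 [253.0, 149.6, 310.0, 253.8] [[-89.0, 18.0, 30.0], [-6.0, 61.0, 30.0]]
top 0.75 [167.6, 274.5, 194.4, 293.8] [[-124.0, 424.0, 30.0], [-173.0, 357.0, 30.0]]
top 0.55 [145.3, 193.2, 165.2, 212.0] [[83.0, 485.0, 30.0], [34.0, 434.0, 30.0]]
top 0.51 [321.0, 248.9, 327.8, 259.6] [[-67.0, 40.0, 30.0], [-94.0, 24.0, 30.0]]
top 0.4 [399.4, 162.5, 452.1, 210.1] [[154.0, -170.0, 30.0], [27.0, -297.0, 30.0]]
 [-0.0016, 0.0, -0.4652] [-0.0005, -0.0004, 0.5]
 [-0.2726, -0.4623, -0.4657] [-0.0005, -0.0004, 0.5]
 [-0.2731, -0.4622, -0.2197] [-0.0005, -0.0004, 0.5]
[ 8.69700424e-02  3.91623628e-01  2.00922974e+00 -8.57287256e-06
  7.42545574e-01 -1.52926153e+00]
```

View pics/i.png

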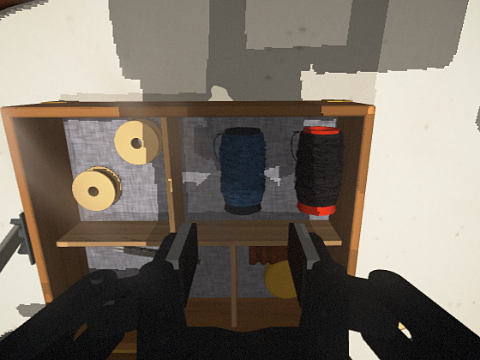

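The blue spool lies at (242,170) in the front compartment, beside the black one at (320,168). Back to the stay's grip.

```bash
python3 -m jog '[[0,0,-0.08,0,0,0,0.5],[0,0,-0.16,0,0,0,0.5],[0,0,-0.24,0,0,0,0.5],[0,0,-0.32,0,0,0.04,0.5],[0,0,-0.4,0,0,0.08,0.5],[0,0,-0.4655,0,0,0.12,0.5],[-0.03,-0.06,-0.4655,0,0,0.16,0.5],[-0.08,-0.13,-0.4655,0,0,0.2,0.5],[-0.13,-0.2,-0.4655,0,0,0.24,0.5],[-0.18,-0.27,-0.4655,0,0,0.28,0.5],[-0.22,-0.34,-0.4655,0,0,0.32,0.5],[-0.26,-0.41,-0.4655,0,0,0.36,0.5],[-0.273,-0.462,-0.4655,0,0,0.4,0.5],[-0.273,-0.462,-0.4655,0,0,0.44,0.5],[-0.273,-0.462,-0.4655,0,0,0.48,0.5],[-0.273,-0.462,-0.4655,0,0,0.5,0.5],[-0.273,-0.462,-0.4655,0,0,0.5,0.5],[-0.273,-0.462,-0.4655,0,0,0.5,0.5]]' 25
python3 - <<'E'
from h import *
W=cam("wrist"); im=viewer.grab_frame("wrist")
print(arm.sense()["joint_positions"])
P=[c2w([84.1,y,275.4]) for y in(-187,-157,-217)]; print(proj(W,P).round(0).tolist())
h=cv2.cvtColor(im,cv2.COLOR_BGR2HSV); m=cv2.inRange(h,(12,110,40),(35,255,255)); m[:, :180]=0; m[270:]=0; m[:,400:]=0
n,l,st,ce=cv2.connectedComponentsWithStats(m); print([(st[i].tolist(),ce[i].round(0).tolist()) for i in range(1,n) if st[i][4]>150])
print([(r["confidence"],r["extent"]) for r in outline_of("grip_mid","wrist")])
rows([[*c2w([84.5,-191,0])[:2],.257]],down(TH))
E
```

```text
clock: 23.43
eef_pos: [0.6463, -0.1506, 0.3797]
ee_rot: [[-0.048, 0.999, -0.002], [0.999, 0.048, 0.001], [0.001, -0.002, -1.0]]
ft_force: [0.1, -1.2, 0.7]
grip_width: 0.498
grip_force: 0.0
[-2.74420835e-01  4.00105387e-01  1.35972540e+00 -3.62110348e-05
  1.38338822e+00 -3.23061541e-01]
[[281.0, 203.0], [282.0, 161.0], [281.0, 242.0]]
[([180, 0, 136, 127, 14396], [251.0, 59.0]), ([270, 159, 26, 84, 1944], [283.0, 200.0]), ([340, 168, 28, 27, 403], [354.0, 180.0])]
[(0.72, [265.6, 158.9, 294.7, 246.6])]
 [-0.0007, -0.0007, 0.2469] [-0.0004, -0.0001, 0.0009]
```

```bash
python3 -m jog '[[0,0.001,0.07,0,0,0,0.5],[0,0.001,0.14,0,0,0,0.5],[0,0.001,0.2,0,0,0,0.5],[0,0.001,0.245,0,0,0,0.5],[0,0.001,0.245,0,0,0,0.5],[0,0.001,0.245,0,0,0,0.5],[0,0.001,0.245,0,0,0,0.1],[0,0.001,0.245,0,0,0,0.1],[0,0.001,0.245,0,0,0,0.1],[0,0.001,0.245,0,0,0,0.1],[0,0.001,0.245,0,0,0,0.1],[0,0.001,0.245,0,0,0,0.1],[0,0.001,0.245,0,0,0,0.1]]' 60
python3 - <<'E'
from h import *
from scipy.optimize import fsolve
s=arm.sense(); p=Ro.from_euler('z',-TH).apply(s['eef_pos']-CO)*1e3; print(p,'grip xz',p[0],p[2]+19)
g0=grip_xz(1.174,.786)[0]
for z in range(60,94,3):
    a=fsolve(lambda a:grip_xz(*a)[1]-[-5,z],[1.3,.8]); d=(grip_xz(*a)[0]-g0)/500; print(f"[0,{d[0]:.4f},{-d[1]:.4f},0,0,0,0.1],",end="")
E
```

```text
clock: 24.62
eef_pos: [0.6479, -0.1508, 0.261]
ee_rot: [[-0.046, 0.999, 0.003], [0.999, 0.046, -0.001], [-0.001, 0.003, -1.0]]
ft_force: [-1.2, 1.1, 6.0]
grip_width: 0.186
grip_force: 58.4
[  86.50038013 -191.16184888  260.95049579] grip xz 86.50038013085303 279.95049578729015
[0,0.0073,-0.0010,0,0,0,0.1],[0,0.0182,-0.0021,0,0,0,0.1],[0,0.0291,-0.0029,0,0,0,0.1],[0,0.0400,-0.0034,0,0,0,0.1],[0,0.0508,-0.0036,0,0,0,0.1],[0,0.0615,-0.0034,0,0,0,0.1],[0,0.0721,-0.0029,0,0,0,0.1],[0,0.0825,-0.0022,0,0,0,0.1],[0,0.0928,-0.0011,0,0,0,0.1],[0,0.1029,0.0002,0,0,0,0.1],[0,0.1127,0.0018,0,0,0,0.1],[0,0.1224,0.0036,0,0,0,0.1],
```

```bash
python3 -m jog '[[0,0.0073,-0.0010,0,0,0,0.1],[0,0.0182,-0.0021,0,0,0,0.1],[0,0.0291,-0.0029,0,0,0,0.1],[0,0.0400,-0.0034,0,0,0,0.1],[0,0.0508,-0.0036,0,0,0,0.1],[0,0.0615,-0.0034,0,0,0,0.1],[0,0.0721,-0.0029,0,0,0,0.1],[0,0.0825,-0.0022,0,0,0,0.1],[0,0.0928,-0.0011,0,0,0,0.1],[0,0.1029,0.0002,0,0,0,0.1],[0,0.1127,0.0018,0,0,0,0.1],[0,0.1200,0.0030,0,0,0,0.1],[0,0.1200,0.0030,0,0,0,0.1],[0,0.1200,0.0030,0,0,0,0.1]]' 60
python3 - <<'E'
from h import *
from scipy.optimize import fsolve
s=arm.sense(); p=Ro.from_euler('z',-TH).apply(s['eef_pos']-CO)*1e3; print('grip xz',p[0],p[2]+14.6)
a=fsolve(lambda a:grip_xz(*a)[0]-[p[0],p[2]+14.6],[1.46,.8]); print(a,grip_xz(*a)[1])
g0=grip_xz(1.46,.796)[0]
for i in range(1,11):
    g,f=grip_xz(1.46,.796-.616*i/10); d=(g-g0)/500; print(f"[0,{d[0]:.4f},{-d[1]:.4f},0,0,0,0.1],",end="")
print(); g0=g
for i in range(1,31):
    th=1.46*(1-i/30); g,f=grip_xz(th,.18 if th>.1 else .18*th/.1); d=(g-g0)/500; print(f"[0,{d[0]:.4f},{-d[1]:.4f},0,0,0,0.1],",end="\n" if i%10==0 else "")
    if i in(10,20): g0=g
E
```

```text
clock: 25.78
eef_pos: [0.7069, -0.1478, 0.2571]
ee_rot: [[-0.046, 0.999, -0.0], [0.999, 0.046, 0.0], [0.0, -0.0, -1.0]]
ft_force: [0.4, -1.4, -1.1]
grip_width: 0.19
grip_force: 58.6
grip xz 145.60815287834498 271.7328828615151
[1.4560267  0.84754188] [-11.5910731   97.05202143]
[0,-0.0068,-0.0052,0,0,0,0.1],[0,-0.0140,-0.0101,0,0,0,0.1],[0,-0.0214,-0.0144,0,0,0,0.1],[0,-0.0291,-0.0183,0,0,0,0.1],[0,-0.0370,-0.0218,0,0,0,0.1],[0,-0.0451,-0.0247,0,0,0,0.1],[0,-0.0534,-0.0271,0,0,0,0.1],[0,-0.0618,-0.0290,0,0,0,0.1],[0,-0.0703,-0.0304,0,0,0,0.1],[0,-0.0789,-0.0313,0,0,0,0.1],
[0,-0.0213,0.0011,0,0,0,0.1],[0,-0.0426,0.0032,0,0,0,0.1],[0,-0.0638,0.0064,0,0,0,0.1],[0,-0.0847,0.0105,0,0,0,0.1],[0,-0.1055,0.0157,0,0,0,0.1],[0,-0.1259,0.0219,0,0,0,0.1],[0,-0.1461,0.0291,0,0,0,0.1],[0,-0.1658,0.0373,0,0,0,0.1],[0,-0.1852,0.0464,0,0,0,0.1],[0,-0.2040,0.0564,0,0,0,0.1],
[0,-0.0184,0.0109,0,0,0,0.1],[0,-0.0362,0.0228,0,0,0,0.1],[0,-0.0534,0.0354,0,0,0,0.1],[0,-0.0700,0.0489,0,0,0,0.1],[0,-0.0859,0.0632,0,0,0,0.1],[0,-0.1011,0.0783,0,0,0,0.1],[0,-0.1155,0.0940,0,0,0,0.1],[0,-0.1291,0.1105,0,0,0,0.1],[0,-0.1420,0.1276,0,0,0,0.1],[0,-0.1540,0.1453,0,0,0,0.1],
[0,-0.0111,0.0183,0,0,0,0.1],[0,-0.0213,0.0370,0,0,0,0.1],[0,-0.0306,0.0563,0,0,0,0.1],[0,-0.0390,0.0760,0,0,0,0.1],[0,-0.0463,0.0960,0,0,0,0.1],[0,-0.0527,0.1164,0,0,0,0.1],[0,-0.0581,0.1371,0,0,0,0.1],[0,-0.0627,0.1587,0,0,0,0.1],[0,-0.0682,0.1919,0,0,0,0.1],[0,-0.0704,0.2255,0,0,0,0.1],
```

```bash
python3 -m jog '[[0,-0.0068,-0.0052,0,0,0,0.1],[0,-0.0140,-0.0101,0,0,0,0.1],[0,-0.0214,-0.0144,0,0,0,0.1],[0,-0.0291,-0.0183,0,0,0,0.1],[0,-0.0370,-0.0218,0,0,0,0.1],[0,-0.0451,-0.0247,0,0,0,0.1],[0,-0.0534,-0.0271,0,0,0,0.1],[0,-0.0618,-0.0290,0,0,0,0.1],[0,-0.0703,-0.0304,0,0,0,0.1],[0,-0.0789,-0.0313,0,0,0,0.1],[0,-0.0789,-0.0313,0,0,0,0.1],[0,-0.0789,-0.0313,0,0,0,0.1]]' 60
python3 -m jog '[[0,-0.0213,0.0011,0,0,0,0.1],[0,-0.0426,0.0032,0,0,0,0.1],[0,-0.0638,0.0064,0,0,0,0.1],[0,-0.0847,0.0105,0,0,0,0.1],[0,-0.1055,0.0157,0,0,0,0.1],[0,-0.1259,0.0219,0,0,0,0.1],[0,-0.1461,0.0291,0,0,0,0.1],[0,-0.1658,0.0373,0,0,0,0.1],[0,-0.1852,0.0464,0,0,0,0.1],[0,-0.2040,0.0564,0,0,0,0.1],[0,-0.2040,0.0564,0,0,0,0.1]]' 60
python3 -c "
from h import *
s=arm.sense(); p=Ro.from_euler('z',-TH).apply(s['eef_pos']-CO)*1e3; print('grip xz',p[0],p[2]+14.6,'want',grip_xz(1.46*2/3,.18)[0])"
```

```text
clock: 26.78
eef_pos: [0.6672, -0.1497, 0.273]
ee_rot: [[-0.045, 0.999, -0.0], [0.999, 0.045, -0.0], [-0.0, -0.0, -1.0]]
ft_force: [0.0, -2.4, -2.4]
grip_width: 0.186
grip_force: 58.6
clock: 27.7
eef_pos: [0.564, -0.1547, 0.2436]
ee_rot: [[-0.045, 0.999, -0.002], [0.999, 0.045, -0.0], [-0.0, -0.002, -1.0]]
ft_force: [1.7, -6.3, -8.0]
grip_width: 0.185
grip_force: 58.8
grip xz 2.539280914928172 258.2168233293113 want [  2.19759211 261.37853391]
```

```bash
python3 -m jog '[[0,-0.0184,0.0109,0,0,0,0.1],[0,-0.0362,0.0228,0,0,0,0.1],[0,-0.0534,0.0354,0,0,0,0.1],[0,-0.0700,0.0489,0,0,0,0.1],[0,-0.0859,0.0632,0,0,0,0.1],[0,-0.1011,0.0783,0,0,0,0.1],[0,-0.1155,0.0940,0,0,0,0.1],[0,-0.1291,0.1105,0,0,0,0.1],[0,-0.1420,0.1276,0,0,0,0.1],[0,-0.1540,0.1453,0,0,0,0.1],[0,-0.1540,0.1453,0,0,0,0.1]]' 60
python3 -m jog '[[0,-0.0111,0.0183,0,0,0,0.1],[0,-0.0213,0.0370,0,0,0,0.1],[0,-0.0306,0.0563,0,0,0,0.1],[0,-0.0390,0.0760,0,0,0,0.1],[0,-0.0463,0.0960,0,0,0,0.1],[0,-0.0527,0.1164,0,0,0,0.1],[0,-0.0527,0.1164,0,0,0,0.1]]' 60
python3 -c "
from h import *
from scipy.optimize import fsolve
s=arm.sense(); p=Ro.from_euler('z',-TH).apply(s['eef_pos']-CO)*1e3; g=np.array([p[0],p[2]+14.6]);print('grip xz',g,'want',grip_xz(1.46*4/30,.18)[0]);a=fsolve(lambda a:grip_xz(*a)[0]-g,[.2,.2]);print(a)
for th,ph in((.15,.18),(.1,.17),(.06,.15),(.03,.12),(.01,.09),(0,.06),(0,.03)): print(th,ph,((grip_xz(th,ph)[0]-g)/500*[1,-1]).round(4))"
```

```text
clock: 28.62
eef_pos: [0.4887, -0.1584, 0.1709]
ee_rot: [[-0.045, 0.999, 0.001], [0.999, 0.045, -0.001], [-0.001, 0.001, -1.0]]
ft_force: [6.4, -8.3, -8.7]
grip_width: 0.186
grip_force: 59.3
clock: 29.2
eef_pos: [0.4637, -0.1597, 0.1129]
ee_rot: [[-0.045, 0.999, 0.002], [0.999, 0.045, -0.001], [-0.001, 0.002, -1.0]]
ft_force: [8.0, -7.6, -6.5]
grip_width: 0.187
grip_force: 59.5
grip xz [-97.94194996 127.48235532] want [-101.15026981  130.51996324]
[0.0941996 0.4694613]
0.15 0.18 [-0.0114  0.0129]
0.1 0.17 [-0.0163  0.0357]
0.06 0.15 [-0.0198  0.0558]
0.03 0.12 [-0.022   0.0731]
0.01 0.09 [-0.0233  0.086 ]
0 0.06 [-0.0239  0.0946]
0 0.03 [-0.0241  0.0988]
```

```bash
python3 -m jog '[[0,-0.006,0.006,0,0,0,0.1],[0,-0.0114,0.0129,0,0,0,0.1],[0,-0.014,0.024,0,0,0,0.1],[0,-0.0163,0.0357,0,0,0,0.1],[0,-0.018,0.046,0,0,0,0.1],[0,-0.0198,0.0558,0,0,0,0.1],[0,-0.021,0.065,0,0,0,0.1],[0,-0.022,0.0731,0,0,0,0.1],[0,-0.0227,0.080,0,0,0,0.1],[0,-0.0233,0.086,0,0,0,0.1],[0,-0.0233,0.086,0,0,0,0.1],[0,-0.0233,0.086,0,0,0,0.1]]' 60
```

```text
clock: 30.2
eef_pos: [0.4524, -0.1603, 0.0711]
ee_rot: [[-0.045, 0.999, 0.003], [0.999, 0.045, -0.001], [-0.001, 0.003, -1.0]]
ft_force: [2.3, -7.1, -1.1]
grip_width: 0.185
grip_force: 60.1
```

```bash
python3 -m jog '[[0,-0.0003,0.004,0,0,0,0.1],[0,-0.0006,0.008,0,0,0,0.1],[0,-0.0007,0.012,0,0,0,0.1],[0,-0.0007,0.015,0,0,0,0.1],[0,-0.0007,0.015,0,0,0,0.1],[0,-0.0007,0.015,0,0,0,0.1]]' 60
python3 - <<'E'
from h import *
viewer.grab_frame("side"); print([(round(r["confidence"],2),r["extent"]) for r in outline_of("lid","side")])
E
```

```text
clock: 30.7
eef_pos: [0.4519, -0.1603, 0.0636]
ee_rot: [[-0.045, 0.999, 0.002], [0.999, 0.045, -0.001], [-0.001, 0.002, -1.0]]
ft_force: [0.6, -7.8, -1.3]
grip_width: 0.19
grip_force: 60.2
[(0.92, [258.3, 164.4, 352.8, 231.4]), (0.45, [239.2, 202.4, 254.2, 212.4])]
```

```bash
python3 -m jog '[[0,0,0.002,0,0,0,0.1],[0,0,0.003,0,0,0,0.1],[0,0,0.003,0,0,0,0.3],[0,0,0.003,0,0,0,0.5],[0,0,0.003,0,0,0,0.55],[0,0,0.003,0,0,0,0.55],[0,0,0.003,0,0,0,0.55],[0,0,0.003,0,0,0,0.55],[0,0,-0.05,0,0,0,0.55],[0,0,-0.1,0,0,0,0.55],[0,0,-0.15,0,0,0,0.55],[0,0,-0.15,0,0,0,0.55],[0,0,-0.15,0,0,0,0.55]]' 30
python3 - <<'E'
from h import *
s=arm.sense()
W=cam("wrist"); im=viewer.grab_frame("wrist")
print("grip",[(round(r["confidence"],2),r["extent"]) for r in outline_of("grip_mid","wrist")], proj(W,[c2w([-110,y,76]) for y in(-157,-187,-217)]).round(0).tolist())
viewer.grab_frame("side"); C=cam("side")
for n in("lid","grip_mid","blue_spool","red_cap_spool","tan_spool"): print(n,[(round(r["confidence"],2),r["extent"]) for r in outline_of(n,"side")])
# brass / stay check from top: compare to the first picture
t=viewer.grab_frame("top"); a=cv2.imread("pics/a_top.png"); d=cv2.absdiff(t,a).max(2)>40
n,l,st,ce=cv2.connectedComponentsWithStats(d.astype(np.uint8)); print([(st[i].tolist()) for i in range(1,n) if st[i][4]>25])
E
```

```text
clock: 31.88
eef_pos: [0.4512, -0.1598, 0.1396]
ee_rot: [[-0.045, 0.999, 0.003], [0.999, 0.045, -0.001], [-0.001, 0.003, -1.0]]
ft_force: [-0.6, 0.7, -0.4]
grip_width: 0.55
grip_force: 0.0
grip [(0.67, [266.1, 170.7, 297.2, 271.1])] [[283.0, 171.0], [283.0, 220.0], [283.0, 265.0]]
lid [(0.97, [259.3, 164.7, 354.5, 230.4])]
grip_mid [(0.69, [239.4, 200.7, 255.5, 211.7]), (0.55, [349.3, 165.9, 353.6, 175.9]), (0.23, [262.4, 284.8, 278.2, 311.6])]
blue_spool [(0.62, [297.7, 286.7, 313.3, 312.7])]
red_cap_spool [(0.64, [295.1, 256.1, 313.2, 281.1])]
tan_spool [(0.8, [260.3, 282.5, 278.5, 312.3])]
[[203, 196, 21, 19, 302], [393, 206, 5, 10, 32], [278, 209, 166, 122, 9570], [483, 218, 59, 68, 2400], [302, 251, 44, 16, 356], [541, 255, 19, 8, 44], [459, 287, 47, 48, 716], [336, 319, 39, 10, 206], [342, 360, 124, 41, 2518], [277, 385, 28, 35, 785], [331, 409, 25, 11, 135]]
```

```bash
python3 -m jog '[[0,0,-0.08,0,0,0,0.55],[0,0,-0.16,0,0,0,0.55],[-0.08,-0.02,-0.2,0,0,0,0.55],[-0.16,-0.02,-0.2,0,0,0,0.55],[-0.24,-0.02,-0.2,0,0,0,0.55],[-0.32,-0.03,-0.2,0,0,0,0.55],[-0.4,-0.04,-0.2,0,0,0,0.55],[-0.48,-0.05,-0.2,0,0,0,0.55],[-0.56,-0.06,-0.2,0,0,0,0.55],[-0.64,-0.08,-0.2,0,0,0,0.55],[-0.7,-0.1,-0.2,0,0,0,0.55],[-0.7,-0.1,-0.2,0,0,0,0.55],[-0.7,-0.1,-0.2,0,0,0,0.55]]'
python3 - <<'E'
from h import *
for c in("top","side"):
    t=viewer.grab_frame(c); a=cv2.imread(f"pics/a_{c}.png"); d=cv2.absdiff(t,a).max(2)>40
    n,l,st,ce=cv2.connectedComponentsWithStats(d.astype(np.uint8)); print(c,[(st[i].tolist()) for i in range(1,n) if st[i][4]>15])
    print([(round(r["confidence"],2),r["extent"]) for r in outline_of("grip_mid",c)])
E
```

```text
clock: 33.42
eef_pos: [0.4153, -0.5128, 0.2374]
ee_rot: [[-0.043, 0.999, -0.001], [0.999, 0.043, 0.001], [0.001, -0.001, -1.0]]
ft_force: [-0.0, 1.3, -0.3]
grip_width: 0.55
grip_force: 0.0
top [[203, 196, 21, 19, 298], [304, 237, 131, 90, 3644], [395, 239, 5, 21, 78], [435, 274, 9, 7, 41], [388, 317, 19, 13, 137], [545, 378, 15, 17, 102], [277, 385, 28, 35, 745], [278, 410, 3, 8, 20]]
[(0.44, [403.5, 261.3, 428.2, 270.2])]
side [[381, 0, 44, 74, 2467], [425, 0, 8, 43, 131], [446, 0, 13, 49, 276], [455, 0, 8, 31, 163], [479, 0, 33, 43, 563], [477, 45, 10, 15, 92], [445, 54, 14, 41, 211], [446, 65, 3, 15, 36], [475, 64, 3, 10, 20], [412, 74, 19, 92, 976], [436, 86, 14, 59, 322], [402, 95, 14, 74, 271], [454, 94, 6, 5, 24], [453, 100, 9, 62, 391], [544, 130, 10, 8, 31], [479, 140, 23, 29, 214], [478, 145, 8, 18, 53], [455, 147, 13, 41, 217], [345, 165, 9, 11, 53], [335, 176, 11, 12, 77], [340, 181, 35, 68, 1125], [528, 186, 16, 11, 109], [382, 201, 10, 9, 52], [515, 203, 10, 6, 19], [427, 226, 7, 7, 36], [242, 250, 17, 28, 379], [436, 256, 15, 9, 73], [414, 258, 28, 17, 319]]
[]
```

The lid and the stay's grip are back at their first pixels in the top view. Only the spool's old place and the shadows differ, so I'm handing in.

```bash
python3 -c "
from plant import finish_job
print(finish_job())"
```

```text
the job is handed in; nothing more can be done
None
```

The blue spool lies in the front compartment beside the black one, the lid is shut with the stay flat along its edge, and I handed the job in at about 33 s of the 72 s; the verdict was not shown.

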